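# Load the chalet boot dryer with one guest's rinsed kit

## Robot

A 6-joint arm with a two-finger parallel gripper is mounted at the origin on the work surface. World frame = base frame: x ahead of the robot, y to its left, z up, the work surface at z = 0. Lengths are in m, angles in rad, forces in N, time in s.
With the tool pointing down it reaches from about 0.3 to 0.75 m from the base axis. Payload 8.5 kg.
Tool frame: the origin (TCP) lies at the very end of the fingers, on their centre line; the grasp point (between the pads) lies 19 mm behind it (pinch_z is the z of the grasp point in the tool frame, in m); z points along the fingers, y is the line along which they close (so a half turn about z gives the same grasp; the last joint's range is limited). The gripper opens to 85 mm and grips with 20 to 120 N. Pads are 22 mm wide; open, the fingers measure 114 mm over their backs; the gripper's body (76 mm by 85 mm) begins 54 mm behind the grasp point. The pads swing forward as they close: fully open they stand 13 mm farther back than shut.
Start: joints at [-1.488, 0.381, 1.297, -0, 1.464, -0.215], TCP at [0.161, -0.526, 0.231] pointing down, gripper open.
Joint ranges: [-3.11, 3.11], [-0.89, 2.33], [0.22, 2.48], [-1.42, 4.56], [0.17, 2.85], [-2.88, 2.88]. Speed limits (rad/s): [2.39, 2.39, 3.14, 3.14, 3.14, 3.14].

## Interface

Orientations are given as a unit quaternion [x, y, z, w].
In Python, from rig import * gives the robot as it stands.
- The arm moves only by the shell command python3 -m creep 'ROWS'. ROWS is JSON, a list of rows, each an object of numbers: "x", "y", "z": the shift along the world's x, y, z in mm; "ax", "ay", "az": the turn, a rotation vector about the world's x, y, z in degrees; "jaw": the opening, from -1 (shut) to 1 (fully open). A call has exactly 5 rows; each row shifts and turns the commanded pose from where the row before left it; what a row does not reach is not made up. A row lasts 1/8 s, in which the tool goes at most 62.5 mm and 10.7 degrees, less where a joint would pass 70% of its speed; a pose out of reach is approached as far as the arm can. A call is refused whole if a number of a shift passes 62.5 or a number of a turn 10.7, either way. A call with a gripper value outside its range is refused whole. The fingers move at their own pace and stop on an object; the grip force is fixed at half the most. Time passes only in rows, so rows that do not move let the fingers close, or fill a call up. It gives the time, the measured TCP pose, the force, the opening and the grip force at its end, in the units of the state.
- get_state(): the state, without advancing time (a new reading comes with each control period).
- read_camera(name): name is "side" or "top"; returns a dict with "frame" (384x512x3 uint8, blue, green, red), "intrinsics" (3x3 intrinsics, pixels), "xyz" and "rotation" of the camera in the world. Camera axes: x right, y up, looking along -z (the intrinsics and any distortion apply to the point x, -y, -z); pixel columns grow to the right and rows downward; lengths in m; the calibration is good to about 2 mm. A picture is of the moment at which its call begins. There is no depth.
- finish_job(): hands the job in; it is judged then, once.
Trained networks look in the newest picture that a camera, given by its name, has taken for a name from the list of things; names that differ only in an ending like _2 or _b are one class to them, and where a whole thing is asked for, a point or a joint stands for the part that bears it (a point fixed in the world has none). Each returns a list of dicts, best first, with "score" (0 to 1); they miss things now and then, are a little off and sometimes report something else, mostly with a low value. They report only what shows in the picture. A call takes as long as a camera call. They do not tell look-alikes from the thing itself.
- spot_in(camera, label): "box" ([left, top, right, bottom] as shares, 0 to 1, of the picture: columns of its width, rows of its height, round what is visible of it).
The state is a dict: "t": time; "q": joint angles; "joint_vel": joint speeds; "tau": joint torques, N m; "tool_pos": TCP position; "orientation": TCP orientation; "ft_force": force on the tool from outside, world axes, zero at the start; "ft_torque": the same for the moment, N m; "opening": opening from 0.0 (shut) to 1.0 (fully open); "grasp_force": force on a finger pad.
Only numpy, scipy, OpenCV 4.12 (cv2) and the standard library are available. Lean on these libraries where they do the work, as an engineer would, in place of code of your own. Each camera call takes 0.05 s, during which the arm holds its last target. There are 200 camera calls.

## Task

Put the rinsed kit on the boot dryer for the night. On the warm peg, the one with the yellow foot and tip, thread the birch spacer ring down onto the foot, then the red boot buckle flat on the ring, then set the blue mug, mouth down as it stands, on the buckle with the peg in its middle; lay the goggle case square in the middle of the black rubber mat, lid up, whenever you like. Set the mug down rather than dropping it, and leave the wooden glove peg and the wax jar standing where they are.

Things in the scene. Friction and masses are not known exactly. Their poses are not given: they have to be found in the camera images.
- spacer_center (a point): Loose birch-wood spacer ring lying flat on the dark wooden counter: outer diameter 64 mm, hole diameter 34 mm, 22 mm high, about 50 g. Point: its centre, half-way up; z is its axis, up.
- buckle_center (a point): Loose red plastic ski-boot buckle flat on the counter, 50 g: a frame 68 mm long (x), 58 mm wide (y), 12 mm high with a square 34 mm opening through its middle; a ladder tongue 30 mm wide with steel ridges runs on along its +x to 67 mm from the centre, no higher than the frame. Grip it across y. Point: centre of the opening, half-way up (6 mm above the underside); z up.
- mug_center (a point): Loose blue ceramic mug standing mouth down on the counter: outer diameter 66 mm at the mouth and over most of its height, 84 mm high, wall 4 mm, inside depth 78 mm, about 0.28 kg. Its handle sticks out along its -x to 61 mm from the axis, so grip it across y. Point: on its axis, half-way up (42 mm above the rim it stands on); z up.
- case_center (a point): Loose grey magnesium goggle case, a closed box lying flat on the counter, lid up: 140 mm long (x), 60 mm wide (y), 45 mm high, about 0.3 kg. Point: its centre, half-way up (22.5 mm above its underside); z up.
- warm_peg: The warm peg, fixed upright on the birch dryer deck (190 by 460 mm, top 35 mm above the counter): a yellow round foot 60 mm in diameter and 4 mm high, a steel peg 16 mm in diameter, its rounded yellow tip 62 mm above the deck. Origin: on the axis, at the deck's top (underside of the foot); z up.
- spare_peg: The spare peg, exactly like the warm peg but with black foot and tip; it stays empty. Origin: on its axis at the deck's top; z up.
- mat: Black rubber mat fixed on the dryer deck: 156 mm long (x), 76 mm wide (y), 4 mm thick. Origin: centre of its underside, at the deck's top; z up.
- glove_peg_center (a point): Bystander: loose turned wooden glove peg, 100 mm tall, round base 60 mm in diameter, standing on the counter. Point: on its axis, half-way up.
- wax_jar_center (a point): Bystander: loose wax jar with a green lid, 64 mm in diameter, 60 mm tall, standing on the counter. Point: on its axis, half-way up.
Things that resemble listed ones, but are neither listed nor needed, are in the scene too. Several things look just like the part that bears buckle_center: the one meant starts nearest to the robot's base. Several things look just like the part that bears spacer_center: the one meant starts farthest from the robot's base.

How it is judged:
On the way, in this order (a step that is already met when the one before it is completed fails the run):
1. the spacer ring lies on the foot of the warm peg (horizontal distance between spacer_center and warm_peg below 0.012 m and z of spacer_center in the frame of warm_peg between 0.01 and 0.02 m and angle between spacer_center's own z axis and vertical below 0.1 rad), for 0.2 s.
2. the buckle lies on the spacer ring, around the warm peg (all of step 1 and horizontal distance between buckle_center and warm_peg below 0.016 m and z of buckle_center in the frame of warm_peg between 0.027 and 0.037 m and angle between buckle_center's own z axis and vertical below 0.1 rad), for 0.2 s.
3. the mug stands mouth down on the buckle, over the warm peg (all of step 2 and horizontal distance between mug_center and warm_peg below 0.015 m and z of mug_center in the frame of warm_peg between 0.075 and 0.085 m and angle between mug_center's own z axis and vertical below 0.1 rad), for 0.2 s.
At the end, for the whole second after the job is handed in: On the warm peg: ring on the foot, buckle on it, mug mouth down on top, its axis within 15 mm of the peg (heights within 5 mm, tilt under 0.1 rad). Case flat, lid up, within 15 mm of the mat's middle and 0.18 rad of its length, either way round. All released and at rest (all of step 3 and horizontal distance between case_center and mat below 0.015 m and angle between the x axis of case_center and the x axis of mat, either way round below 0.18 rad and angle between case_center's own z axis and vertical below 0.1 rad and z of case_center in the frame of mat between 0.0215 and 0.0315 m and linear speed of each of spacer, buckle, mug, case below 0.02 m/s); the robot touches nothing.
It fails at once if the glove peg is shoved more than 30 mm or tipped (distance of glove_peg_center from where it was at the start of the episode above 0.03 m or angle between glove_peg_center's own z axis and vertical above 0.35 rad).
It fails at once if the wax jar is shoved more than 30 mm or tipped (distance of wax_jar_center from where it was at the start of the episode above 0.03 m or angle between wax_jar_center's own z axis and vertical above 0.35 rad).
It fails at once if the mug is dropped (moves faster than 0.8 m/s while not held) (linear speed of mug above 0.8 m/s and contact force between mug and the fingers below 0.1 N).
It also fails if it takes over 117 s, if anything falls off the work surface, if the arm or the gripper's body presses on something with over 40 N, if the wrist force passes 120 N, or if a joint passes its speed limit or range.

## Working session

There is one attempt and no reset: what is moved stays moved. The work goes in short steps, Python scripts to look and compute and a shell command to move; the robot and the scene stay as the last step left them, time stands still between calls to the robot, and variables do not carry over. Pictures are saved under pics/ and viewed, at most 14 in all, crops included, and the job is handed in when it is done.

```bash
mkdir -p pics; ls; cat > h.py <<'E'
from rig import *
import numpy as np, cv2
def shot(cam,fn=None):
    r=read_camera(cam)
    if fn: cv2.imwrite('pics/'+fn,r['frame'])
    return r
def px2w(r,u,v,z):
    K=np.array(r['intrinsics']);R=np.array(r['rotation']);c=np.array(r['xyz'])
    if R.shape!=(3,3):
        from scipy.spatial.transform import Rotation as Ro
        R=Ro.from_quat(R.ravel()).as_matrix()
    d=np.linalg.solve(K,[u,v,1.0]);d=R@np.array([d[0],-d[1],-d[2]])
    return c+d*(z-c[2])/d[2]
def w2px(r,p):
    K=np.array(r['intrinsics']);R=np.array(r['rotation']);c=np.array(r['xyz'])
    if R.shape!=(3,3):
        from scipy.spatial.transform import Rotation as Ro
        R=Ro.from_quat(R.ravel()).as_matrix()
    q=R.T@(np.array(p)-c);q=K@[q[0],-q[1],-q[2]];return q[:2]/q[2]
E
python3 - <<'E'
from h import *
for c in('top','side'):
    r=shot(c,c+'0.png');print(c,{k:v for k,v in r.items() if k!='frame'})
    for l in['spacer_center','buckle_center','mug_center','case_center','warm_peg','spare_peg','mat','glove_peg_center','wax_jar_center']:
        for d in spot_in(c,l):
            b=np.array(d['box'])*[512,384,512,384];print(l,round(d['score'],2),b.round(0).tolist(), px2w(r,(b[0]+b[2])/2,(b[1]+b[3])/2,0.02).round(3).tolist())
print(get_state())
E
```

```text
pics
top {'intrinsics': array([[495.55134128,   0.        , 250.67287894],
       [  0.        , 495.55134128, 184.092359  ],
       [  0.        ,   0.        ,   1.        ]]), 'xyz': array([ 0.337311  , -0.08226843,  1.58916558]), 'rotation': array([ 0.05183758, -0.03918616, -0.69659661,  0.71451415])}
spacer_center 0.79 [186.0, 242.0, 207.0, 263.0] [0.319, 0.113, 0.02]
spacer_center 0.54 [204.0, 201.0, 226.0, 223.0] [0.447, 0.059, 0.02]
spacer_center 0.16 [253.0, 207.0, 270.0, 225.0] [0.439, -0.088, 0.02]
buckle_center 0.81 [336.0, 115.0, 358.0, 147.0] [0.722, -0.358, 0.02]
buckle_center 0.67 [302.0, 205.0, 318.0, 238.0] [0.425, -0.242, 0.02]
buckle_center 0.66 [218.0, 141.0, 234.0, 159.0] [0.649, 0.032, 0.02]
buckle_center 0.61 [384.0, 184.0, 415.0, 206.0] [0.517, -0.523, 0.02]
mug_center 0.82 [146.0, 199.0, 173.0, 227.0] [0.44, 0.236, 0.02]
case_center 0.7 [339.0, 162.0, 368.0, 207.0] [0.546, -0.379, 0.02]
case_center 0.58 [107.0, 181.0, 134.0, 204.0] [0.504, 0.364, 0.02]
warm_peg 0.68 [270.0, 147.0, 287.0, 165.0] [0.634, -0.138, 0.02]
spare_peg 0.76 [219.0, 145.0, 233.0, 160.0
[... 1382 characters left out ...]
354, 0.02]
{'t': 1.0, 'q': array([-1.48829541e+00,  3.80587442e-01,  1.29742812e+00, -3.12012043e-05,
        1.46361194e+00, -2.15281205e-01]), 'joint_vel': array([-0.00064006, -0.00066809,  0.0007587 ,  0.00155559,  0.00141796,
        0.00060216]), 'tau': array([ 1.08923159e-03, -4.48325872e+01, -2.31462693e+01, -3.92619177e-05,
        4.62662447e-04,  4.61631714e-06]), 'tool_pos': array([ 0.16136727, -0.52575889,  0.23131965]), 'orientation': array([ 9.88935940e-01,  1.48343205e-01, -1.43208327e-05, -1.84162790e-05]), 'ft_force': array([ 0.19323872, -1.05823075,  0.20499069]), 'ft_torque': array([ 0.00933766, -0.00996858,  0.03117606]), 'grasp_force': 0.0, 'opening': 0.9976760724779292}
```

```bash
python3 - <<'E'
import cv2
a=cv2.imread('pics/top0.png')[90:300,95:430];cv2.imwrite('pics/t1.png',cv2.resize(a,(804*335//336-2,504),interpolation=3)); print(800/335)
a=cv2.imread('pics/side0.png')[110:335,130:380];cv2.imwrite('pics/s1.png',cv2.resize(a,None,fx=2.6,fy=2.6,interpolation=3))
E
```

```text
2.388059701492537
```

View pics/t1.png

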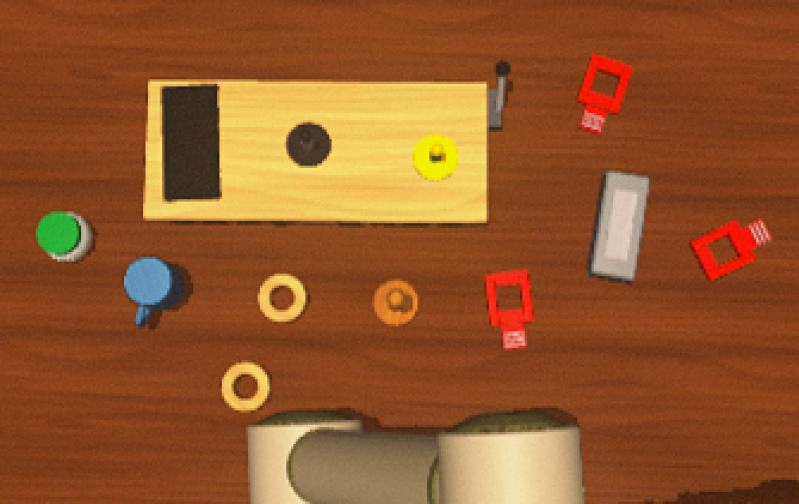

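View pics/s1.png

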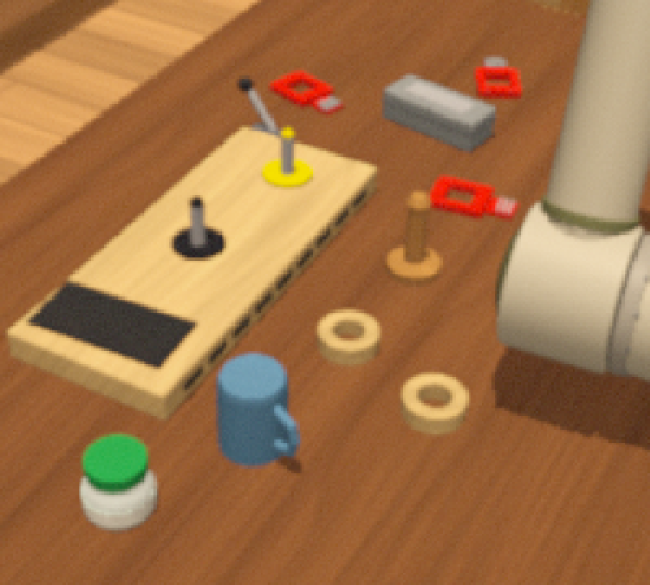

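```bash
cat > meas.py <<'E'
from h import *
def hsvmask(r,lo,hi):
    return cv2.inRange(cv2.cvtColor(cv2.GaussianBlur(cv2.resize(r['frame'],None,fx=4,fy=4,interpolation=cv2.INTER_CUBIC),(5,5),0),cv2.COLOR_BGR2HSV),lo,hi)
def blobs(r,lo,hi,zs,box=None,amin=500):
    m=hsvmask(r,lo,hi)
    if box:
        k=np.zeros_like(m);x0,y0,x1,y1=[4*int(b) for b in box];k[y0:y1,x0:x1]=255;m&=k
    cs,h=cv2.findContours(m,cv2.RETR_CCOMP,cv2.CHAIN_APPROX_NONE)
    out=[]
    for c,hh in zip(cs,h[0]):
        if cv2.contourArea(c)<amin: continue
        w=np.array([px2w(r,(u+.5)/4-.5,(v+.5)/4-.5,zs)[:2] for u,v in c[:,0]],np.float32)*1000
        (cx,cy),s,a=cv2.minAreaRect(w); M=cv2.moments(w)
        out.append(dict(hole=int(hh[3]>=0),cen=[round(M['m10']/M['m00'],1),round(M['m01']/M['m00'],1)],rect=[round(cx,1),round(cy,1)],size=np.round(s,1).tolist(),ang=round(a,1)))
    return out
E
python3 - <<'E'
from meas import *
r=shot('top')
def p(n,L):
    print(n); [print('  ',o) for o in L]
p('ring',blobs(r,(12,70,120),(30,255,255),.018,(200,197,230,227),300))
p('buckle',blobs(r,(0,170,120),(5,255,255),.010,(295,200,325,242),300))
p('buckle b',blobs(r,(170,170,120),(180,255,255),.010,(295,200,325,242),300))
p('mug',blobs(r,(95,60,60),(115,255,255),.084,(140,192,180,232)))
p('foot',blobs(r,(24,180,120),(34,255,255),.039,(262,140,295,172)))
p('mat',blobs(r,(0,0,0),(180,255,75),.039,(158,118,192,180)))
p('case',blobs(r,(0,0,60),(180,60,255),.045,(330,155,375,215)))
p('jar',blobs(r,(50,80,60),(75,255,255),.06,(105,170,140,210)))
p('glovebase',blobs(r,(8,150,120),(18,255,255),.006,(245,200,280,230)))
p('spare',blobs(r,(0,0,0),(180,255,75),.039,(212,138,238,165)))
E
```

```text
ring
   {'hole': 0, 'cen': [451.3, 61.6], 'rect': [453.3, 57.4], 'size': [88.4, 86.6], 'ang': 1.4}
   {'hole': 1, 'cen': [443.2, 66.7], 'rect': [443.2, 66.8], 'size': [30.5, 30.8], 'ang': 46.8}
buckle
   {'hole': 0, 'cen': [446.9, -236.7], 'rect': [434.6, -238.9], 'size': [102.8, 59.8], 'ang': 8.0}
   {'hole': 1, 'cen': [451.0, -236.0], 'rect': [450.9, -236.1], 'size': [35.0, 35.2], 'ang': 6.8}Traceback (most recent call last):
  File "<stdin>", line 7, in <module>
  File "meas.py", line 10, in blobs
    for c,hh in zip(cs,h[0]):
                       ~^^^
TypeError: 'NoneType' object is not subscriptable
```

```bash
sed -i 's/    out=\[\]/    out=[]\n    if h is None: return out/' meas.py
python3 - <<'E'
from meas import *
r=shot('top')
def p(n,L):
    print(n); [print('  ',o) for o in L]
p('ring',blobs(r,(15,70,140),(30,170,255),.020,(200,197,230,227),300))
p('mug',blobs(r,(95,60,60),(115,255,255),.084,(140,192,180,232)))
p('foot',blobs(r,(24,180,120),(34,255,255),.039,(262,140,295,172)))
p('mat',blobs(r,(0,0,0),(180,255,75),.039,(158,118,192,180)))
p('case',blobs(r,(0,0,80),(180,60,255),.045,(330,155,375,215)))
p('jar',blobs(r,(50,80,60),(75,255,255),.06,(105,170,140,210)))
p('glovebase',blobs(r,(8,170,150),(18,255,255),.006,(245,200,280,230)))
p('spare',blobs(r,(0,0,0),(180,255,75),.039,(212,138,238,165)))
m=hsvmask(r,(95,60,60),(115,255,255))[4*192:4*232,4*140:4*180]
c=max(cv2.findContours(m,0,1)[0],key=cv2.contourArea);d=cv2.distanceTransform(m,2,5);_,R,_,l=cv2.minMaxLoc(d)
u,v=l[0]/4+140,l[1]/4+192;print('mugdisc',u,v,R/4,px2w(r,u,v,.084)*1000)
q=c[:,0][np.argmax(np.hypot(*(c[:,0]-l).T))];print('handle',px2w(r,q[0]/4+140,q[1]/4+192,.05)*1000)
E
```

```text
ring
   {'hole': 0, 'cen': [443.0, 65.7], 'rect': [442.3, 65.0], 'size': [61.0, 62.0], 'ang': 46.8}
   {'hole': 1, 'cen': [442.5, 66.1], 'rect': [443.1, 67.0], 'size': [36.7, 36.8], 'ang': 46.7}
mug
   {'hole': 0, 'cen': [450.8, 232.0], 'rect': [446.4, 228.2], 'size': [81.5, 63.0], 'ang': 20.7}
foot
   {'hole': 0, 'cen': [633.1, -133.5], 'rect': [632.9, -133.9], 'size': [61.6, 62.3], 'ang': 46.8}
mat
   {'hole': 0, 'cen': [645.4, 193.9], 'rect': [645.4, 193.5], 'size': [151.6, 72.9], 'ang': 3.6}
case
   {'hole': 0, 'cen': [546.4, -376.7], 'rect': [546.5, -377.0], 'size': [58.9, 138.3], 'ang': 80.9}
jar
   {'hole': 0, 'cen': [516.6, 358.2], 'rect': [516.4, 358.4], 'size': [55.3, 56.5], 'ang': 3.3}
glovebase
   {'hole': 0, 'cen': [441.2, -84.9], 'rect': [441.0, -85.0], 'size': [61.4, 62.9], 'ang': 28.1}
   {'hole': 1, 'cen': [438.6, -96.2], 'rect': [437.4, -94.7], 'size': [20.6, 31.4], 'ang': 37.9}
spare
   {'hole': 0, 'cen': [646.0, 36.2], 'rect': [646.5, 36.1], 'size': [53.5, 53.4], 'ang': 1.3}
   {'hole': 1, 'cen': [639.9, 33.7], 'rect': [640.2, 33.5], 'size': [34.8, 46.6], 'ang': 25.4}
mugdisc 157.25 207.25 9.886048316955566 [453.70538911 230.7003863   84.        ]
handle [399.19124576 248.13331105  50.        ]
```

```bash
python3 -m creep '[{"x":24,"y":49,"az":-8.5,"jaw":1},{"x":24,"y":49,"az":-8.5,"jaw":1},{"x":24,"y":49,"jaw":1},{"x":24,"y":49,"jaw":1},{"x":24,"y":49,"jaw":1}]' && python3 -m creep '[{"x":24,"y":49,"jaw":1},{"x":24,"y":49,"jaw":1},{"x":24,"y":49,"jaw":1},{"x":24,"y":49,"jaw":1},{"x":24,"y":49,"jaw":1}]' && python3 -m creep '[{"x":20,"y":50,"jaw":1},{"x":20,"y":50,"jaw":1},{"jaw":1},{"jaw":1},{"jaw":1}]'
```

```text
invalid input at $[0]: expected keys x, y, z, ax, ay, az, jaw
```

```bash
python3 - <<'E'
from h import *
r=read_camera('side');print(w2px(r,(.399,.248,.04)),w2px(r,(.454,.231,.084)),w2px(r,(.407,.213,.04)))
E
```

```text
[244.27626555 280.08604678] [227.94621525 253.82305891] [248.64642288 269.81631574]
```

```bash
python3 -m creep '[{"x":24,"y":49,"z":0,"ax":0,"ay":0,"az":-8.5,"jaw":1},{"x":24,"y":49,"z":0,"ax":0,"ay":0,"az":-8.5,"jaw":1},{"x":24,"y":49,"z":0,"ax":0,"ay":0,"az":0,"jaw":1},{"x":24,"y":49,"z":0,"ax":0,"ay":0,"az":0,"jaw":1},{"x":24,"y":49,"z":0,"ax":0,"ay":0,"az":0,"jaw":1}]' && python3 -m creep '[{"x":24,"y":49,"z":0,"ax":0,"ay":0,"az":0,"jaw":1},{"x":24,"y":49,"z":0,"ax":0,"ay":0,"az":0,"jaw":1},{"x":24,"y":49,"z":0,"ax":0,"ay":0,"az":0,"jaw":1},{"x":24,"y":49,"z":0,"ax":0,"ay":0,"az":0,"jaw":1},{"x":24,"y":49,"z":0,"ax":0,"ay":0,"az":0,"jaw":1}]' && python3 -m creep '[{"x":20,"y":50,"z":0,"ax":0,"ay":0,"az":0,"jaw":1},{"x":20,"y":50,"z":0,"ax":0,"ay":0,"az":0,"jaw":1},{"x":0,"y":0,"z":0,"ax":0,"ay":0,"az":0,"jaw":1},{"x":0,"y":0,"z":0,"ax":0,"ay":0,"az":0,"jaw":1},{"x":0,"y":0,"z":0,"ax":0,"ay":0,"az":0,"jaw":1}]'
```

```text
t: 1.78
tool_pos: [0.2819, -0.2792, 0.2315]
orientation: [1.0, 0.0, 0.0, 0.0]
ft_force: [1.5, -0.9, 0.1]
opening: 1.001
grasp_force: 0.0
t: 2.4
tool_pos: [0.402, -0.0341, 0.2316]
orientation: [1.0, 0.001, 0.0, 0.0]
ft_force: [0.4, -1.6, 0.1]
opening: 1.003
grasp_force: 0.0
t: 3.02
tool_pos: [0.4412, 0.0633, 0.2314]
orientation: [1.0, -0.0, 0.0, 0.0]
ft_force: [0.1, 0.1, 0.1]
opening: 0.998
grasp_force: 0.0
```

```bash
python3 -m creep '[{"x":2,"y":3,"z":-55,"ax":0,"ay":0,"az":0,"jaw":1},{"x":0,"y":0,"z":-55,"ax":0,"ay":0,"az":0,"jaw":1},{"x":0,"y":0,"z":-55,"ax":0,"ay":0,"az":0,"jaw":1},{"x":0,"y":0,"z":-40,"ax":0,"ay":0,"az":0,"jaw":1},{"x":0,"y":0,"z":-25,"ax":0,"ay":0,"az":0,"jaw":1}]' && python3 -m creep '[{"x":0,"y":0,"z":0,"ax":0,"ay":0,"az":0,"jaw":1},{"x":0,"y":0,"z":0,"ax":0,"ay":0,"az":0,"jaw":-1},{"x":0,"y":0,"z":0,"ax":0,"ay":0,"az":0,"jaw":-1},{"x":0,"y":0,"z":0,"ax":0,"ay":0,"az":0,"jaw":-1},{"x":0,"y":0,"z":0,"ax":0,"ay":0,"az":0,"jaw":-1}]'
```

```text
t: 3.65
tool_pos: [0.4429, 0.0661, -0.0002]
orientation: [1.0, -0.001, -0.001, -0.0]
ft_force: [0.1, 0.4, -0.5]
opening: 0.996
grasp_force: 0.0
t: 4.28
tool_pos: [0.4442, 0.0668, 0.0032]
orientation: [1.0, 0.0, 0.002, 0.0]
ft_force: [-3.8, -1.9, 9.6]
opening: 0.718
grasp_force: 63.1
```

```bash
python3 -m creep '[{"x":0,"y":0,"z":35,"ax":0,"ay":0,"az":0,"jaw":-1},{"x":0,"y":0,"z":60,"ax":0,"ay":0,"az":0,"jaw":-1},{"x":0,"y":0,"z":60,"ax":0,"ay":0,"az":0,"jaw":-1},{"x":32,"y":-33,"z":0,"ax":0,"ay":0,"az":0,"jaw":-1},{"x":32,"y":-34,"z":0,"ax":0,"ay":0,"az":0,"jaw":-1}]' && python3 -m creep '[{"x":32,"y":-34,"z":0,"ax":0,"ay":0,"az":0,"jaw":-1},{"x":32,"y":-34,"z":0,"ax":0,"ay":0,"az":0,"jaw":-1},{"x":32,"y":-34,"z":0,"ax":0,"ay":0,"az":0,"jaw":-1},{"x":30,"y":-32,"z":0,"ax":0,"ay":0,"az":0,"jaw":-1},{"x":0,"y":0,"z":0,"ax":0,"ay":0,"az":0,"jaw":-1}]'
python3 - <<'E'
from h import *
r=shot('side');s=get_state();print(s['tool_pos'],s['opening'])
f=r['frame'];cv2.imwrite('pics/s2.png',cv2.resize(f[80:230,180:330],None,fx=4,fy=4,interpolation=3))
E
```

```text
t: 4.9
tool_pos: [0.5082, -0.0005, 0.1588]
orientation: [1.0, 0.001, 0.002, 0.0]
ft_force: [0.8, 1.3, -0.6]
opening: 0.713
grasp_force: 66.2
t: 5.52
tool_pos: [0.6343, -0.1361, 0.1569]
orientation: [1.0, -0.001, 0.001, 0.0]
ft_force: [-1.1, 0.7, -0.3]
opening: 0.72
grasp_force: 66.2
[ 0.63340574 -0.13457541  0.156898  ] 0.7192356738563718
```

View pics/s2.png

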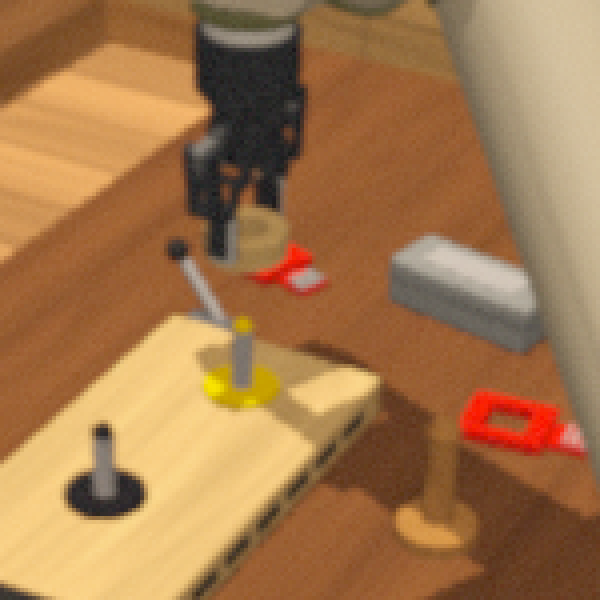

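```bash
python3 - <<'E'
from meas import *
r=shot('side')
print('pred tip',w2px(r,(.633,-.134,.094)),'foot',w2px(r,(.633,-.134,.039)),'ring',w2px(r,(.6334,-.1346,.168)),w2px(r,(.6434,-.1346,.168)))
print('foot meas',px2w(r,180+242/4-.4,80+385/4,.039))
for lo,hi,z in[((12,60,90),(28,200,255),.168)]:
    print(blobs(r,lo,hi,z,(226,126,256,149),200))
E
```

```text
pred tip [240.41675854 160.51559315] foot [240.26501573 175.71427572] ring [240.61669507 138.89711858] [237.68721134 138.03351553]
foot meas [ 0.63191748 -0.13113691  0.039     ]
[{'hole': 0, 'cen': [631.7, -142.8], 'rect': [639.6, -147.6], 'size': [91.4, 139.3], 'ang': 31.3}]
```

```bash
python3 -m creep '[{"x":2,"y":1,"z":-30,"ax":0,"ay":0,"az":0,"jaw":-1},{"x":0,"y":0,"z":-30,"ax":0,"ay":0,"az":0,"jaw":-1},{"x":0,"y":0,"z":-25,"ax":0,"ay":0,"az":0,"jaw":-1},{"x":0,"y":0,"z":-20,"ax":0,"ay":0,"az":0,"jaw":-1},{"x":0,"y":0,"z":-7,"ax":0,"ay":0,"az":0,"jaw":-1}]' && python3 -m creep '[{"x":0,"y":0,"z":0,"ax":0,"ay":0,"az":0,"jaw":-1},{"x":0,"y":0,"z":0,"ax":0,"ay":0,"az":0,"jaw":-1},{"x":0,"y":0,"z":0,"ax":0,"ay":0,"az":0,"jaw":-1},{"x":0,"y":0,"z":0,"ax":0,"ay":0,"az":0,"jaw":-1},{"x":0,"y":0,"z":0,"ax":0,"ay":0,"az":0,"jaw":-1}]'
```

```text
t: 6.25
tool_pos: [0.6346, -0.1317, 0.0442]
orientation: [1.0, 0.001, -0.001, -0.0]
ft_force: [0.1, -0.0, 0.3]
opening: 0.716
grasp_force: 66.2
t: 6.88
tool_pos: [0.6354, -0.1328, 0.0445]
orientation: [1.0, 0.001, 0.0, 0.0]
ft_force: [-0.1, 0.6, -0.7]
opening: 0.716
grasp_force: 66.2
```

Release and rise.

```bash
python3 -m creep '[{"x":0,"y":0,"z":-1,"ax":0,"ay":0,"az":0,"jaw":1},{"x":0,"y":0,"z":0,"ax":0,"ay":0,"az":0,"jaw":1},{"x":0,"y":0,"z":0,"ax":0,"ay":0,"az":0,"jaw":1},{"x":0,"y":0,"z":0,"ax":0,"ay":0,"az":0,"jaw":1},{"x":0,"y":0,"z":20,"ax":0,"ay":0,"az":0,"jaw":1}]' && python3 -m creep '[{"x":0,"y":0,"z":40,"ax":0,"ay":0,"az":0,"jaw":1},{"x":0,"y":0,"z":60,"ax":0,"ay":0,"az":0,"jaw":1},{"x":-36,"y":-20,"z":40,"ax":0,"ay":0,"az":8,"jaw":1},{"x":-36,"y":-21,"z":0,"ax":0,"ay":0,"az":0,"jaw":1},{"x":-36,"y":-20,"z":0,"ax":0,"ay":0,"az":0,"jaw":1}]' && python3 -m creep '[{"x":-36,"y":-21,"z":0,"ax":0,"ay":0,"az":0,"jaw":1},{"x":-40,"y":-21,"z":0,"ax":0,"ay":0,"az":0,"jaw":1},{"x":0,"y":0,"z":0,"ax":0,"ay":0,"az":0,"jaw":1},{"x":0,"y":0,"z":0,"ax":0,"ay":0,"az":0,"jaw":1},{"x":0,"y":0,"z":0,"ax":0,"ay":0,"az":0,"jaw":1}]'
python3 - <<'E'
from h import *
r=shot('side');s=get_state();print(s['tool_pos'],s['opening'])
f=r['frame'];cv2.imwrite('pics/s3.png',cv2.resize(f[80:230,200:350],None,fx=4,fy=4,interpolation=3))
E
```

```text
t: 7.5
tool_pos: [0.6346, -0.1325, 0.0622]
orientation: [1.0, 0.001, -0.001, -0.001]
ft_force: [-0.8, 0.5, 0.4]
opening: 0.998
grasp_force: 0.0
t: 8.12
tool_pos: [0.5263, -0.1943, 0.2038]
orientation: [0.998, 0.07, 0.0, 0.0]
ft_force: [0.2, -0.6, 0.6]
opening: 1.002
grasp_force: 0.0
t: 8.75
tool_pos: [0.452, -0.2354, 0.2032]
orientation: [0.997, 0.071, 0.0, -0.0]
ft_force: [-0.5, -0.1, 0.2]
opening: 0.999
grasp_force: 0.0
[ 0.45201672 -0.23533458  0.20319138] 0.9975340260988247
```

View pics/s3.png

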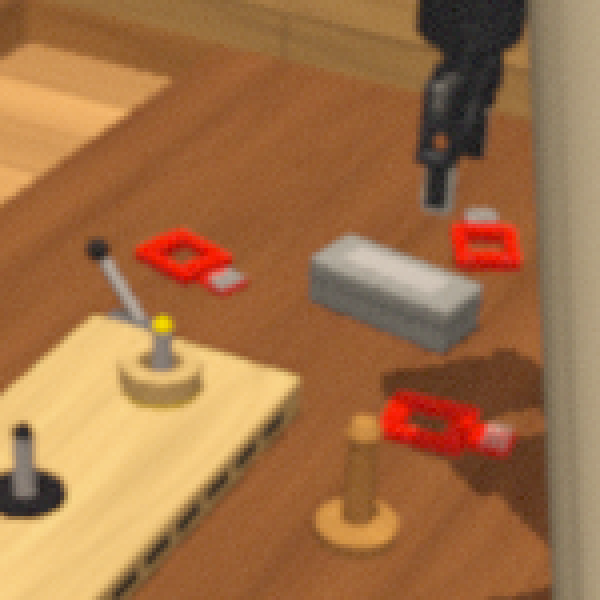

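```bash
python3 -m creep '[{"x":-1,"y":-1,"z":-50,"ax":0,"ay":0,"az":0,"jaw":1},{"x":0,"y":0,"z":-50,"ax":0,"ay":0,"az":0,"jaw":1},{"x":0,"y":0,"z":-50,"ax":0,"ay":0,"az":0,"jaw":1},{"x":0,"y":0,"z":-35,"ax":0,"ay":0,"az":0,"jaw":1},{"x":0,"y":0,"z":-16,"ax":0,"ay":0,"az":0,"jaw":1}]' && python3 -m creep '[{"x":0,"y":0,"z":0,"ax":0,"ay":0,"az":0,"jaw":1},{"x":0,"y":0,"z":0,"ax":0,"ay":0,"az":0,"jaw":-1},{"x":0,"y":0,"z":0,"ax":0,"ay":0,"az":0,"jaw":-1},{"x":0,"y":0,"z":0,"ax":0,"ay":0,"az":0,"jaw":-1},{"x":0,"y":0,"z":0,"ax":0,"ay":0,"az":0,"jaw":-1}]'
```

```text
t: 9.43
tool_pos: [0.4503, -0.2359, 0.0002]
orientation: [0.997, 0.071, -0.001, -0.001]
ft_force: [0.1, 0.4, 0.5]
opening: 1.002
grasp_force: 0.0
t: 10.05
tool_pos: [0.4509, -0.237, 0.0038]
orientation: [0.998, 0.07, 0.001, 0.001]
ft_force: [-1.0, 1.4, 8.3]
opening: 0.651
grasp_force: 61.8
```

```bash
python3 -m creep '[{"x":0,"y":0,"z":35,"ax":0,"ay":0,"az":0,"jaw":-1},{"x":0,"y":0,"z":60,"ax":0,"ay":0,"az":0,"jaw":-1},{"x":0,"y":0,"z":60,"ax":0,"ay":0,"az":0,"jaw":-1},{"x":36,"y":20,"z":0,"ax":0,"ay":0,"az":-8,"jaw":-1},{"x":36,"y":21,"z":0,"ax":0,"ay":0,"az":0,"jaw":-1}]' && python3 -m creep '[{"x":36,"y":20,"z":0,"ax":0,"ay":0,"az":0,"jaw":-1},{"x":36,"y":21,"z":0,"ax":0,"ay":0,"az":0,"jaw":-1},{"x":38,"y":21,"z":0,"ax":0,"ay":0,"az":0,"jaw":-1},{"x":0,"y":0,"z":0,"ax":0,"ay":0,"az":0,"jaw":-1},{"x":0,"y":0,"z":0,"ax":0,"ay":0,"az":0,"jaw":-1}]'
python3 - <<'E'
from meas import *
r=shot('side');s=get_state();print(s['tool_pos'],s['opening'])
f=r['frame'];cv2.imwrite('pics/s4.png',cv2.resize(f[90:190,190:290],None,fx=6,fy=6,interpolation=3))
p=s['tool_pos'];print(w2px(r,(p[0],p[1],p[2]+.005)))
print(blobs(r,(0,170,90),(6,255,255),p[2]+.005,(220,115,275,160),100))
E
```

```text
t: 10.68
tool_pos: [0.5233, -0.1955, 0.1592]
orientation: [1.0, -0.001, 0.001, 0.001]
ft_force: [0.1, 0.2, -0.8]
opening: 0.651
grasp_force: 64.1
t: 11.3
tool_pos: [0.6319, -0.1339, 0.1576]
orientation: [1.0, 0.001, -0.0, 0.0]
ft_force: [-1.1, 0.3, -0.4]
opening: 0.646
grasp_force: 64.1
[ 0.63171632 -0.13418794  0.15773055] 0.6487511677565022
[241.02436613 140.67429493]
[{'hole': 0, 'cen': [658.8, -114.3], 'rect': [661.1, -115.0], 'size': [22.6, 60.0], 'ang': 33.3}, {'hole': 0, 'cen': [604.7, -129.1], 'rect': [599.0, -134.1], 'size': [72.0, 109.8], 'ang': 25.6}, {'hole': 1, 'cen': [569.5, -103.4], 'rect': [569.0, -103.4], 'size': [11.7, 22.1], 'ang': 56.2}]
```

View pics/s4.png

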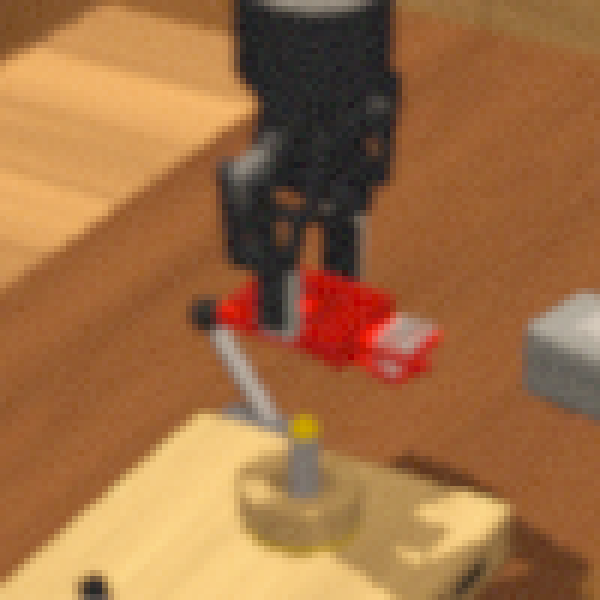

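```bash
python3 -m creep '[{"x":2,"y":1,"z":-30,"ax":0,"ay":0,"az":0,"jaw":-1},{"x":0,"y":0,"z":-30,"ax":0,"ay":0,"az":0,"jaw":-1},{"x":0,"y":0,"z":-20,"ax":0,"ay":0,"az":0,"jaw":-1},{"x":0,"y":0,"z":-10,"ax":0,"ay":0,"az":0,"jaw":-1},{"x":0,"y":0,"z":0,"ax":0,"ay":0,"az":0,"jaw":-1}]'
```

```text
t: 11.98
tool_pos: [0.634, -0.1332, 0.0674]
orientation: [1.0, 0.0, -0.0, -0.0]
ft_force: [0.4, 0.7, -0.4]
opening: 0.645
grasp_force: 64.1
```

```bash
python3 -m creep '[{"x":0,"y":0,"z":-1.5,"ax":0,"ay":0,"az":0,"jaw":-1},{"x":0,"y":0,"z":0,"ax":0,"ay":0,"az":0,"jaw":1},{"x":0,"y":0,"z":0,"ax":0,"ay":0,"az":0,"jaw":1},{"x":0,"y":0,"z":0,"ax":0,"ay":0,"az":0,"jaw":1},{"x":0,"y":0,"z":0,"ax":0,"ay":0,"az":0,"jaw":1}]' && python3 -m creep '[{"x":0,"y":0,"z":25,"ax":0,"ay":0,"az":0,"jaw":1},{"x":0,"y":0,"z":55,"ax":0,"ay":0,"az":0,"jaw":1},{"x":0,"y":0,"z":60,"ax":0,"ay":0,"az":0,"jaw":1},{"x":-20,"y":40,"z":30,"ax":0,"ay":0,"az":-9,"jaw":1},{"x":-20,"y":52,"z":0,"ax":0,"ay":0,"az":-9,"jaw":1}]' && python3 -m creep '[{"x":-20,"y":52,"z":0,"ax":0,"ay":0,"az":0,"jaw":1},{"x":-20,"y":52,"z":0,"ax":0,"ay":0,"az":0,"jaw":1},{"x":-20,"y":52,"z":0,"ax":0,"ay":0,"az":0,"jaw":1},{"x":-25,"y":52,"z":0,"ax":0,"ay":0,"az":0,"jaw":1},{"x":-55,"y":0,"z":0,"ax":0,"ay":0,"az":0,"jaw":1}]'
python3 - <<'E'
from meas import *
r=shot('side');s=get_state();print(s['tool_pos'],s['opening'])
f=r['frame'];cv2.imwrite('pics/s5.png',cv2.resize(f[130:300,170:310],None,fx=3.5,fy=3.5,interpolation=3))
E
```

```text
t: 12.6
tool_pos: [0.6344, -0.1328, 0.0659]
orientation: [1.0, 0.001, 0.0, 0.0]
ft_force: [-0.3, -0.2, 0.6]
opening: 0.999
grasp_force: 0.0
t: 13.22
tool_pos: [0.5947, -0.0406, 0.2384]
orientation: [0.987, -0.159, 0.003, 0.0]
ft_force: [0.6, 0.6, -0.6]
opening: 0.996
grasp_force: 0.0
t: 13.85
tool_pos: [0.4538, 0.1696, 0.2354]
orientation: [0.988, -0.154, 0.0, -0.0]
ft_force: [-0.2, 0.1, 0.6]
opening: 0.998
grasp_force: 0.0
[0.44605395 0.16884796 0.2347846 ] 0.9955550247382456
```

View pics/s5.png

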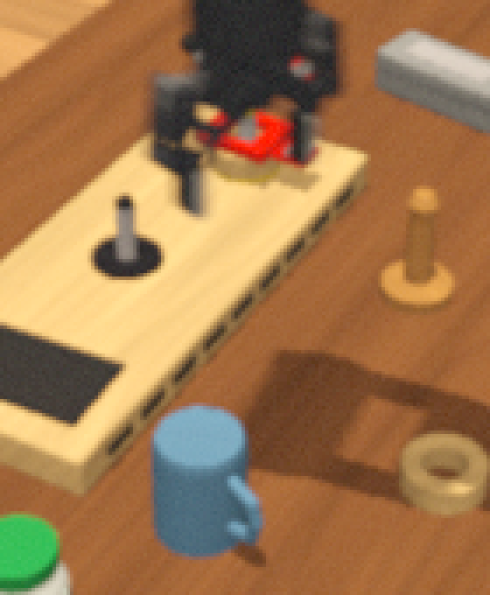

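```bash
python3 -m creep '[{"x":0,"y":31,"z":0,"ax":0,"ay":0,"az":0,"jaw":1},{"x":0,"y":31,"z":0,"ax":0,"ay":0,"az":0,"jaw":1},{"x":0,"y":0,"z":0,"ax":0,"ay":0,"az":0,"jaw":1},{"x":0,"y":0,"z":-50,"ax":0,"ay":0,"az":0,"jaw":1},{"x":0,"y":0,"z":0,"ax":0,"ay":0,"az":0,"jaw":1}]'
python3 - <<'E'
from meas import *
r=shot('top');s=get_state();print(s['tool_pos'],s['opening'])
r=shot('side')
f=r['frame'];cv2.imwrite('pics/s6.png',cv2.resize(f[190:310,160:290],None,fx=4.5,fy=4.5,interpolation=3))
E
```

```text
t: 14.52
tool_pos: [0.4529, 0.2282, 0.1837]
orientation: [0.988, -0.156, -0.003, 0.001]
ft_force: [0.5, 0.1, 0.1]
opening: 0.998
grasp_force: 0.0
[0.45414578 0.22852693 0.18575935] 0.9989868961852354
```

View pics/s6.png

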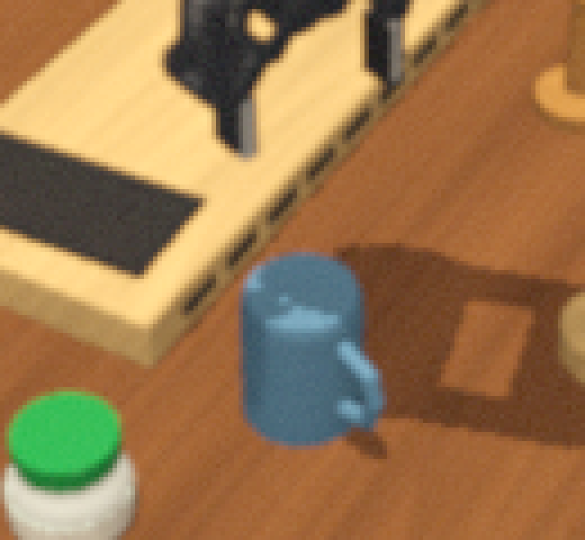

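```bash
python3 -m creep '[{"x":0,"y":2,"z":-50,"ax":0,"ay":0,"az":0,"jaw":1},{"x":0,"y":0,"z":-40,"ax":0,"ay":0,"az":0,"jaw":1},{"x":0,"y":0,"z":-35,"ax":0,"ay":0,"az":0,"jaw":1},{"x":0,"y":0,"z":-30,"ax":0,"ay":0,"az":0,"jaw":1},{"x":0,"y":0,"z":0,"ax":0,"ay":0,"az":0,"jaw":1}]' && python3 -m creep '[{"x":0,"y":0,"z":0,"ax":0,"ay":0,"az":0,"jaw":-1},{"x":0,"y":0,"z":0,"ax":0,"ay":0,"az":0,"jaw":-1},{"x":0,"y":0,"z":0,"ax":0,"ay":0,"az":0,"jaw":-1},{"x":0,"y":0,"z":0,"ax":0,"ay":0,"az":0,"jaw":-1},{"x":0,"y":0,"z":20,"ax":0,"ay":0,"az":0,"jaw":-1}]'
```

```text
t: 15.25
tool_pos: [0.4548, 0.231, 0.0309]
orientation: [0.988, -0.156, -0.0, 0.0]
ft_force: [-0.4, 0.2, 0.8]
opening: 1.004
grasp_force: 0.0
t: 15.88
tool_pos: [0.4544, 0.2312, 0.0519]
orientation: [0.988, -0.156, 0.0, 0.0]
ft_force: [0.5, -0.1, -3.6]
opening: 0.772
grasp_force: 67.7
```

```bash
python3 -m creep '[{"x":0,"y":0,"z":40,"ax":0,"ay":0,"az":0,"jaw":-1},{"x":0,"y":0,"z":50,"ax":0,"ay":0,"az":0,"jaw":-1},{"x":0,"y":0,"z":50,"ax":0,"ay":0,"az":0,"jaw":-1},{"x":22,"y":-45,"z":0,"ax":0,"ay":0,"az":0,"jaw":-1},{"x":22,"y":-45,"z":0,"ax":0,"ay":0,"az":0,"jaw":-1}]' && python3 -m creep '[{"x":22,"y":-46,"z":0,"ax":0,"ay":0,"az":0,"jaw":-1},{"x":22,"y":-46,"z":0,"ax":0,"ay":0,"az":0,"jaw":-1},{"x":22,"y":-46,"z":0,"ax":0,"ay":0,"az":0,"jaw":-1},{"x":23,"y":-46,"z":0,"ax":0,"ay":0,"az":0,"jaw":-1},{"x":23,"y":-46,"z":0,"ax":0,"ay":0,"az":0,"jaw":-1}]' && python3 -m creep '[{"x":23,"y":-44,"z":0,"ax":0,"ay":0,"az":0,"jaw":-1},{"x":0,"y":0,"z":0,"ax":0,"ay":0,"az":0,"jaw":-1},{"x":0,"y":0,"z":0,"ax":0,"ay":0,"az":0,"jaw":-1},{"x":0,"y":0,"z":0,"ax":0,"ay":0,"az":0,"jaw":-1},{"x":0,"y":0,"z":0,"ax":0,"ay":0,"az":0,"jaw":-1}]'
python3 - <<'E'
from meas import *
r=shot('side');s=get_state();p=s['tool_pos'];print(p,s['opening'])
f=r['frame'];cv2.imwrite('pics/s7.png',cv2.resize(f[90:200,190:290],None,fx=5,fy=5,interpolation=3))
print('pred rim centre',w2px(r,(p[0],p[1],p[2]-.031)),'top',w2px(r,(p[0],p[1],p[2]+.053)))
E
```

```text
t: 16.5
tool_pos: [0.4988, 0.1404, 0.1931]
orientation: [0.988, -0.155, 0.002, -0.0]
ft_force: [1.6, -0.5, -4.0]
opening: 0.772
grasp_force: 67.8
t: 17.12
tool_pos: [0.6108, -0.0904, 0.1925]
orientation: [0.988, -0.156, 0.001, 0.0]
ft_force: [0.9, 0.4, -3.4]
opening: 0.768
grasp_force: 67.9
t: 17.75
tool_pos: [0.6332, -0.1319, 0.1914]
orientation: [0.988, -0.155, 0.0, 0.0]
ft_force: [0.5, 0.2, -3.2]
opening: 0.769
grasp_force: 67.9
[ 0.6332604  -0.13204102  0.1912558 ] 0.767367421843795
pred rim centre [240.19696949 141.58236584] top [240.44089356 115.73790435]
```

View pics/s7.png

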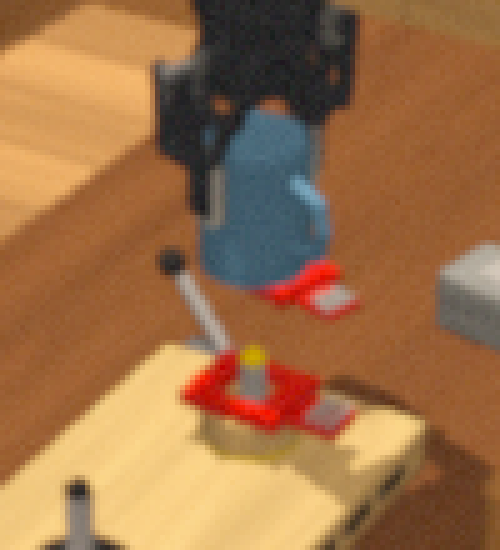

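```bash
python3 -m creep '[{"x":2,"y":-1,"z":-25,"ax":0,"ay":0,"az":0,"jaw":-1},{"x":0,"y":0,"z":-25,"ax":0,"ay":0,"az":0,"jaw":-1},{"x":0,"y":0,"z":-20,"ax":0,"ay":0,"az":0,"jaw":-1},{"x":0,"y":0,"z":-14,"ax":0,"ay":0,"az":0,"jaw":-1},{"x":0,"y":0,"z":0,"ax":0,"ay":0,"az":0,"jaw":-1}]' && python3 -m creep '[{"x":0,"y":0,"z":-2,"ax":0,"ay":0,"az":0,"jaw":-1},{"x":0,"y":0,"z":0,"ax":0,"ay":0,"az":0,"jaw":-1},{"x":0,"y":0,"z":0,"ax":0,"ay":0,"az":0,"jaw":-1},{"x":0,"y":0,"z":0,"ax":0,"ay":0,"az":0,"jaw":-1},{"x":0,"y":0,"z":0,"ax":0,"ay":0,"az":0,"jaw":-1}]'
```

```text
t: 18.42
tool_pos: [0.6356, -0.1337, 0.1072]
orientation: [0.988, -0.156, 0.0, 0.0]
ft_force: [0.5, -0.3, -3.3]
opening: 0.768
grasp_force: 68.3
t: 19.05
tool_pos: [0.6358, -0.1338, 0.1063]
orientation: [0.988, -0.156, 0.001, 0.0]
ft_force: [-1.4, -0.2, 5.2]
opening: 0.769
grasp_force: 69.0
```

```bash
python3 -m creep '[{"x":0,"y":0,"z":0,"ax":0,"ay":0,"az":0,"jaw":1},{"x":0,"y":0,"z":0,"ax":0,"ay":0,"az":0,"jaw":1},{"x":0,"y":0,"z":0,"ax":0,"ay":0,"az":0,"jaw":1},{"x":0,"y":0,"z":0,"ax":0,"ay":0,"az":0,"jaw":1},{"x":0,"y":0,"z":25,"ax":0,"ay":0,"az":0,"jaw":1}]' && python3 -m creep '[{"x":0,"y":0,"z":50,"ax":0,"ay":0,"az":0,"jaw":1},{"x":0,"y":0,"z":60,"ax":0,"ay":0,"az":0,"jaw":1},{"x":-14,"y":-40,"z":0,"ax":0,"ay":0,"az":9,"jaw":1},{"x":-15,"y":-40,"z":0,"ax":0,"ay":0,"az":0,"jaw":1},{"x":-15,"y":-40,"z":0,"ax":0,"ay":0,"az":0,"jaw":1}]' && python3 -m creep '[{"x":-15,"y":-40,"z":0,"ax":0,"ay":0,"az":0,"jaw":1},{"x":-15,"y":-40,"z":0,"ax":0,"ay":0,"az":0,"jaw":1},{"x":-15,"y":-43,"z":0,"ax":0,"ay":0,"az":0,"jaw":1},{"x":0,"y":0,"z":0,"ax":0,"ay":0,"az":0,"jaw":1},{"x":0,"y":0,"z":0,"ax":0,"ay":0,"az":0,"jaw":1}]'
python3 - <<'E'
from meas import *
r=shot('side');s=get_state();p=s['tool_pos'];print(p,s['opening'])
f=r['frame'];cv2.imwrite('pics/s8.png',cv2.resize(f[80:200,200:340],None,fx=4,fy=4,interpolation=3))
print('mug top pred',w2px(r,(.633,-.1335,.157)))
print('case top center',w2px(r,(.5464,-.3767,.045)))
r=shot('top')
m=hsvmask(r,(95,60,60),(115,255,255));d=cv2.distanceTransform(m,2,5);_,R,_,l=cv2.minMaxLoc(d);print('mug',R/4,px2w(r,l[0]/4,l[1]/4,.157))
E
```

```text
t: 19.68
tool_pos: [0.6345, -0.1335, 0.1283]
orientation: [0.988, -0.156, -0.002, -0.001]
ft_force: [-0.7, -0.2, 0.2]
opening: 1.0
grasp_force: 0.0
t: 20.3
tool_pos: [0.5908, -0.2549, 0.2399]
orientation: [0.997, -0.078, 0.0, 0.0]
ft_force: [0.4, -0.8, -0.1]
opening: 1.0
grasp_force: 0.0
t: 20.92
tool_pos: [0.5465, -0.3764, 0.2397]
orientation: [0.997, -0.078, -0.0, -0.0]
ft_force: [-0.5, -0.1, 0.4]
opening: 0.999
grasp_force: 0.0
[ 0.54674755 -0.3759159   0.23988136] 1.0047756728648147
mug top pred [240.51335233 142.36368035]
case top center [298.80185665 147.65052092]
mug 9.800000190734863 [ 0.63223177 -0.13454382  0.157     ]
```

View pics/s8.png

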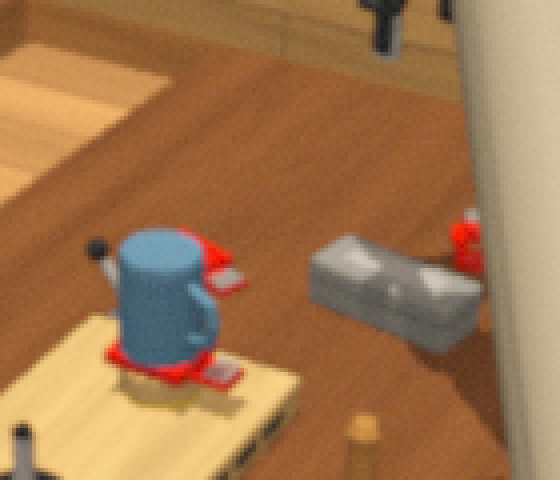

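```bash
python3 -m creep '[{"x":0,"y":0,"z":-60,"ax":0,"ay":0,"az":0,"jaw":1},{"x":0,"y":0,"z":-60,"ax":0,"ay":0,"az":0,"jaw":1},{"x":0,"y":0,"z":-50,"ax":0,"ay":0,"az":0,"jaw":1},{"x":0,"y":0,"z":-35,"ax":0,"ay":0,"az":0,"jaw":1},{"x":0,"y":0,"z":-23,"ax":0,"ay":0,"az":0,"jaw":1}]' && python3 -m creep '[{"x":0,"y":0,"z":0,"ax":0,"ay":0,"az":0,"jaw":1},{"x":0,"y":0,"z":0,"ax":0,"ay":0,"az":0,"jaw":-1},{"x":0,"y":0,"z":0,"ax":0,"ay":0,"az":0,"jaw":-1},{"x":0,"y":0,"z":0,"ax":0,"ay":0,"az":0,"jaw":-1},{"x":0,"y":0,"z":0,"ax":0,"ay":0,"az":0,"jaw":-1}]' && python3 -m creep '[{"x":0,"y":0,"z":30,"ax":0,"ay":0,"az":0,"jaw":-1},{"x":0,"y":0,"z":55,"ax":0,"ay":0,"az":0,"jaw":-1},{"x":0,"y":0,"z":55,"ax":0,"ay":0,"az":0,"jaw":-1},{"x":0,"y":0,"z":55,"ax":0,"ay":0,"az":0,"jaw":-1},{"x":0,"y":0,"z":50,"ax":0,"ay":0,"az":0,"jaw":-1}]'
```

```text
t: 21.65
tool_pos: [0.5466, -0.3752, 0.0101]
orientation: [0.997, -0.077, -0.001, -0.001]
ft_force: [-0.7, -1.0, 0.9]
opening: 0.999
grasp_force: 0.0
t: 22.28
tool_pos: [0.5472, -0.3771, 0.0138]
orientation: [0.997, -0.078, 0.001, 0.001]
ft_force: [1.0, 2.5, 6.5]
opening: 0.687
grasp_force: 66.7
t: 22.9
tool_pos: [0.5461, -0.3764, 0.2593]
orientation: [0.997, -0.078, 0.0, 0.0]
ft_force: [0.5, -0.9, -2.6]
opening: 0.689
grasp_force: 65.9
```

```bash
python3 -m creep '[{"x":-22,"y":48,"z":0,"ax":0,"ay":0,"az":4,"jaw":-1},{"x":-22,"y":48,"z":0,"ax":0,"ay":0,"az":4,"jaw":-1},{"x":-22,"y":48,"z":0,"ax":0,"ay":0,"az":4.5,"jaw":-1},{"x":0,"y":48,"z":0,"ax":0,"ay":0,"az":0,"jaw":-1},{"x":0,"y":48,"z":0,"ax":0,"ay":0,"az":0,"jaw":-1}]' && python3 -m creep '[{"x":0,"y":48,"z":0,"ax":0,"ay":0,"az":0,"jaw":-1},{"x":0,"y":48,"z":0,"ax":0,"ay":0,"az":0,"jaw":-1},{"x":0,"y":48,"z":0,"ax":0,"ay":0,"az":0,"jaw":-1},{"x":30,"y":48,"z":0,"ax":0,"ay":0,"az":0,"jaw":-1},{"x":30,"y":48,"z":0,"ax":0,"ay":0,"az":0,"jaw":-1}]' && python3 -m creep '[{"x":35,"y":48,"z":0,"ax":0,"ay":0,"az":0,"jaw":-1},{"x":35,"y":43,"z":0,"ax":0,"ay":0,"az":0,"jaw":-1},{"x":35,"y":0,"z":-30,"ax":0,"ay":0,"az":0,"jaw":-1},{"x":0,"y":0,"z":-30,"ax":0,"ay":0,"az":0,"jaw":-1},{"x":0,"y":0,"z":0,"ax":0,"ay":0,"az":0,"jaw":-1}]'
python3 - <<'E'
from meas import *
r=shot('side');s=get_state();p=s['tool_pos'];print(p,s['opening'])
f=r['frame'];cv2.imwrite('pics/s9.png',cv2.resize(f[120:290,120:290],None,fx=3.5,fy=3.5,interpolation=3))
print(np.array([px2w(r,120+a/3.5,120+b/3.5,.039) for a,b in((0,0),)]))
print('mat corners pred',[w2px(r,(.6454+a*np.cos(.063)-b*np.sin(.063),.1937+a*np.sin(.063)+b*np.cos(.063),.039)).round(1).tolist() for a,b in((.078,.038),(.078,-.038),(-.078,-.038),(-.078,.038))])
E
```

```text
t: 23.52
tool_pos: [0.4797, -0.1352, 0.2573]
orientation: [1.0, 0.031, 0.0, 0.0]
ft_force: [-0.5, 0.6, -2.5]
opening: 0.689
grasp_force: 65.9
t: 24.15
tool_pos: [0.5406, 0.1049, 0.2575]
orientation: [1.0, 0.031, 0.0, 0.0]
ft_force: [0.9, -0.6, -3.2]
opening: 0.692
grasp_force: 66.0
t: 24.78
tool_pos: [0.6443, 0.1941, 0.1943]
orientation: [1.0, 0.031, -0.003, 0.0]
ft_force: [-0.0, 0.1, -2.1]
opening: 0.693
grasp_force: 65.8
[0.6449768  0.19417296 0.19681652] 0.687736245084815
[[ 1.19911696 -0.22768593  0.039     ]]
mat corners pred [[140.0, 232.7], [156.6, 216.8], [206.3, 233.5], [191.1, 250.9]]
```

View pics/s9.png

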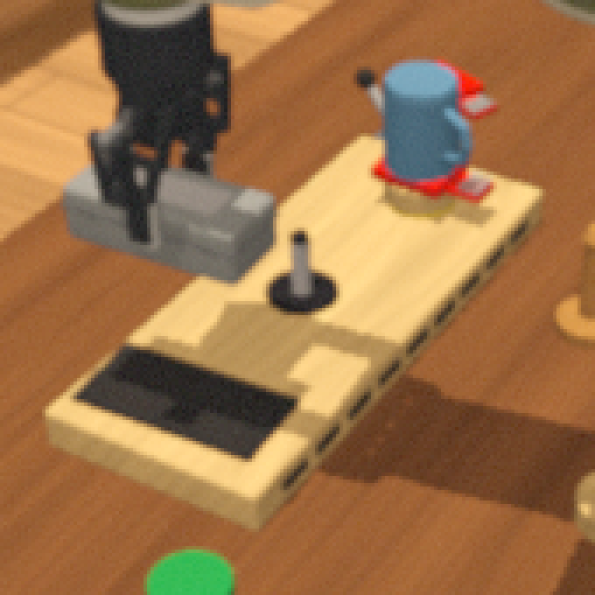

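```bash
python3 -m creep '[{"x":0,"y":0,"z":-45,"ax":0,"ay":0,"az":0,"jaw":-1},{"x":0,"y":0,"z":-45,"ax":0,"ay":0,"az":0,"jaw":-1},{"x":0,"y":0,"z":-30,"ax":0,"ay":0,"az":0,"jaw":-1},{"x":0,"y":0,"z":-20,"ax":0,"ay":0,"az":0,"jaw":-1},{"x":0,"y":0,"z":0,"ax":0,"ay":0,"az":0,"jaw":-1}]' && python3 -m creep '[{"x":0,"y":0,"z":-2,"ax":0,"ay":0,"az":0,"jaw":-1},{"x":0,"y":0,"z":0,"ax":0,"ay":0,"az":0,"jaw":-1},{"x":0,"y":0,"z":0,"ax":0,"ay":0,"az":0,"jaw":-1},{"x":0,"y":0,"z":0,"ax":0,"ay":0,"az":0,"jaw":-1},{"x":0,"y":0,"z":0,"ax":0,"ay":0,"az":0,"jaw":-1}]'
```

```text
t: 25.45
tool_pos: [0.6454, 0.1942, 0.0576]
orientation: [1.0, 0.031, -0.0, 0.0]
ft_force: [-1.2, -0.7, -2.0]
opening: 0.689
grasp_force: 65.9
t: 26.08
tool_pos: [0.6454, 0.1942, 0.0549]
orientation: [1.0, 0.031, 0.0, -0.0]
ft_force: [0.3, 0.1, -3.2]
opening: 0.693
grasp_force: 65.9
```

```bash
python3 -m creep '[{"x":0,"y":0,"z":-1.5,"ax":0,"ay":0,"az":0,"jaw":-1},{"x":0,"y":0,"z":0,"ax":0,"ay":0,"az":0,"jaw":-1},{"x":0,"y":0,"z":0,"ax":0,"ay":0,"az":0,"jaw":1},{"x":0,"y":0,"z":0,"ax":0,"ay":0,"az":0,"jaw":1},{"x":0,"y":0,"z":0,"ax":0,"ay":0,"az":0,"jaw":1}]' && python3 -m creep '[{"x":0,"y":0,"z":0,"ax":0,"ay":0,"az":0,"jaw":1},{"x":0,"y":0,"z":30,"ax":0,"ay":0,"az":0,"jaw":1},{"x":0,"y":0,"z":50,"ax":0,"ay":0,"az":0,"jaw":1},{"x":0,"y":0,"z":55,"ax":0,"ay":0,"az":0,"jaw":1},{"x":0,"y":0,"z":55,"ax":0,"ay":0,"az":0,"jaw":1}]' && python3 -m creep '[{"x":-50,"y":0,"z":0,"ax":0,"ay":0,"az":0,"jaw":1},{"x":-50,"y":0,"z":0,"ax":0,"ay":0,"az":0,"jaw":1},{"x":-50,"y":-20,"z":0,"ax":0,"ay":0,"az":0,"jaw":1},{"x":-50,"y":-40,"z":0,"ax":0,"ay":0,"az":0,"jaw":1},{"x":0,"y":-50,"z":0,"ax":0,"ay":0,"az":0,"jaw":1}]'
python3 - <<'E'
from meas import *
r=shot('side','s10.png');s=get_state();p=s['tool_pos'];print(p,s['opening'])
r=shot('top')
print('case',blobs(r,(0,0,80),(180,60,255),.084,(145,115,195,185)))
m=hsvmask(r,(95,60,60),(115,255,255));d=cv2.distanceTransform(m,2,5);_,R,_,l=cv2.minMaxLoc(d);print('mug',R/4,px2w(r,l[0]/4,l[1]/4,.157))
f=r['frame'];cv2.imwrite('pics/t10.png',cv2.resize(f[100:230,95:345],None,fx=3.2,fy=3.2,interpolation=3))
E
```

```text
t: 26.7
tool_pos: [0.6455, 0.1942, 0.0536]
orientation: [1.0, 0.031, 0.0, -0.0]
ft_force: [-0.6, -0.1, -0.0]
opening: 1.0
grasp_force: 0.0
t: 27.32
tool_pos: [0.6451, 0.1942, 0.2452]
orientation: [1.0, 0.031, 0.0, 0.0]
ft_force: [0.1, 0.3, 0.7]
opening: 1.002
grasp_force: 0.0
t: 27.95
tool_pos: [0.4436, 0.0852, 0.2439]
orientation: [0.999, 0.032, 0.0, -0.0]
ft_force: [0.9, 1.0, 0.2]
opening: 0.998
grasp_force: 0.0
[0.44541143 0.08022129 0.24389134] 1.0050089699577387
case [{'hole': 0, 'cen': [644.9, 192.8], 'rect': [643.6, 192.3], 'size': [137.8, 57.8], 'ang': 2.8}]
mug 9.836822509765625 [ 0.63151765 -0.13602635  0.157     ]
```

View pics/s10.png

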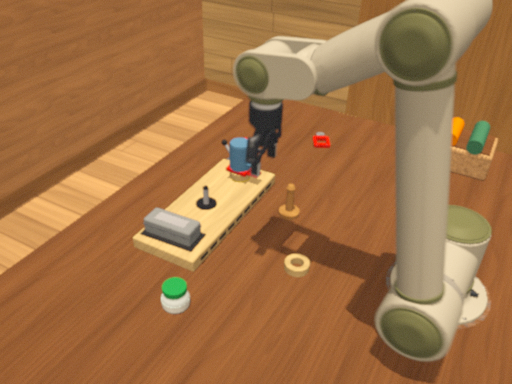

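View pics/t10.png

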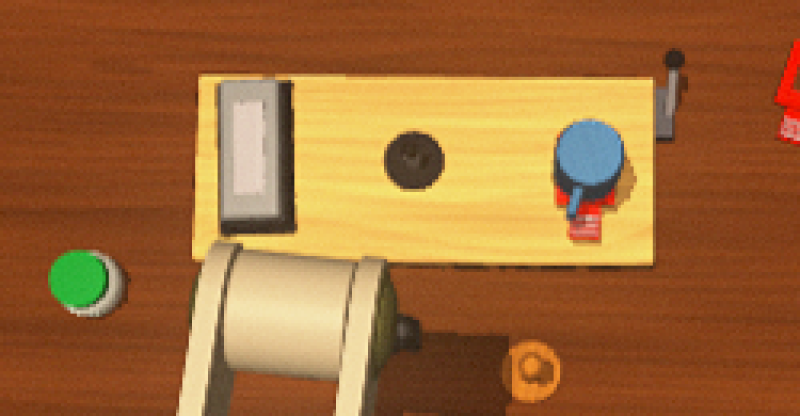

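Everything is in place: the mug is upright on the stack at about (0.632, -0.135), and the case is centred on the mat (full picture: case near (172, 227), mug near (239, 153)). The glove peg and wax jar haven't moved.

```bash
python3 -c "
from rig import *
print(finish_job())"
```

```text
the job is handed in; nothing more can be done
None
```

The job is handed in, though no verdict came back: the last pictures show the ring, buckle and mug stacked on the warm peg, the case centred on the mat, and the glove peg and wax jar untouched, at about 28 s of the 117 s allowed.

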